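Size a bar offcut in the taper gauge

ROBOT

A 6-joint arm with a two-finger parallel gripper is mounted at the origin on a cart in front of the work surface, level with it; the furniture and walls round the work are solid. World frame = base frame: x ahead of the robot, y to its left, z up, the work surface at z = 0. Lengths are in m, angles in rad, forces in N, time in s.
With the tool pointing down it reaches from about 0.275 to 1 m from the base axis. Payload 8.4 kg.
Tool frame: the origin (TCP) lies at the very end of the fingers, on their centre line; the grasp point (between the pads) lies bot.hold_point_z behind it (bot.hold_point_z is the distance from the TCP to the grasp point, in m); z points along the fingers, y is the direction in which the jaws open and shut (so a half turn about z gives the same grasp; the last joint's range is limited). The gripper opens to 85 mm and grips with 20 to 120 N. Pads are 22 mm wide; open, the fingers measure 114 mm over their backs; the gripper's body (76 mm by 85 mm) begins 54 mm behind the grasp point. The pads swing forward as they close: fully open they stand 13 mm farther back than shut.
Start: joints at [-0.002, 0.353, 1.633, -0, 1.155, -0.002], TCP at [0.625, -0, 0.231] pointing down, gripper open.
Joint ranges: [-2.63, 2.63], [-0.92, 2.1], [0.06, 2.66], [-1.3, 4.44], [0, 2.69], [-3.02, 3.02]. Speed limits (rad/s): [2.22, 2.22, 2.79, 3.14, 3.14, 3.14].

INTERFACE

Orientations are given as a 3x3 rotation matrix whose columns are the frame's x, y, z axes.
In Python, from workcell import bot gives the robot as it stands. The module is installed in compiled form; this text tells all that it offers.
- The arm moves only by the shell command python3 -m crank 'ROWS'. ROWS is JSON, a list of rows, each a list of 3 entries, a list of its own where there are three numbers: the opening, from 0 (shut) to 1 (fully open), then the shift along the tool's x, y, z in mm, then the turn, a rotation vector about the tool's x, y, z in rad. A call has 1 to 20 rows; each row shifts and turns the commanded pose from where the row before left it, along the tool's axes as they then stand; what a row does not reach is not made up. A row lasts 1/10 s, in which the tool goes at most 50 mm and 8.59 degrees, less where a joint would pass 70% of its speed; a pose out of reach is approached as far as the arm can. A call with a gripper value outside its range is refused whole. The fingers move at their own pace and stop on an object; the grip force is fixed at half the most. Time passes only in rows, so rows that do not move let the fingers close. It gives the time, the measured TCP pose, the force and the opening at its end, in the units of the state.
- bot.observe(): the state, without advancing time (a new reading comes with each control period).
- bot.read_camera(name): name is "scene" or "side" or "wrist"; returns (picture, depth): 420x560x3 uint8, red, green, blue; 420x560 float32, m along the optical axis (not along the pixel's ray), 0 where there is no reading.
- bot.get_calibration(name): a dict with "K" (3x3 intrinsics, pixels), "k1" (the pictures are not rectified: a ray, as slopes to the right and down, at radius r is drawn at 1 + k1 r^2 times it, then the intrinsics apply), "rvec" (rotation vector, rad) and "tvec" (3), from world to camera coordinates, as OpenCV has them. Camera axes: x right, y down, z forward; pixel columns grow to the right and rows downward; lengths in m; the calibration is good to about 2 mm. A picture is of the moment at which its call begins: read the wrist's pose just before it. get_calibration takes no time and is no camera call; for the wrist camera it gives the pose at the moment of the call.
- bot.hand_in(): hands the job in, once; it reports no verdict.
The state is a dict: "time": time; "joint_pos": joint angles; "qd": joint speeds; "joint_torque": joint torques, N m; "tool_pos": TCP position; "tcp_rot": TCP orientation; "force": force on the tool from outside, world axes, zero at the start; "moment": the same for the moment, N m; "opening": opening from 0.0 (shut) to 1.0 (fully open).
Only numpy, scipy, OpenCV 4.12 (cv2) and the standard library are available. Lean on these libraries where they do the work, as an engineer would, in place of code of your own. Each camera call takes 0.05 s, during which the arm holds its last target. There are 200 camera calls.

TASK

Three round steel bar offcuts of equal height stand on the bench. Size the thickest one: stand it in the wide end of the taper gauge's slot and slide it along, upright, until it wedges, then slide the gauge's cursor along its rail until its pointer is level with the middle of the offcut. Leave the offcut standing wedged in the slot.

Things in the scene. Friction and masses are not known exactly. Their poses are not given: they have to be found in the camera images.
- offcut_thick: The thickest of three plain steel round bar offcuts standing on end: 24 mm diameter, 70 mm tall, about 0.25 kg (the other two are 18 and 14 mm thick, equally tall). Origin: centre of its underside; z along the bar, up.
- gauge: Fixed taper gauge: dark base plate 160 (x) x 138 (y) x 6 mm, which is the slot's floor, with two jaws up to 20 mm above the bench. Origin: on the slot's centre line at bench level, midway along the plate. x: along the slot from wide to narrow end; y: to the cursor rail (at y = 66 mm). Slot 44 mm wide at x = -70 mm, narrowing 1 mm in 4 to 11.5 at x = 60: a 24 mm bar wedges near x = 10 mm.
- cursor_knob (a point): Centre of the top of the cursor's upright grip, 59 mm above the bench. The grip is 14 mm wide along the rail, 18 mm across, free from 23 to 59 mm above the bench. The cursor slides with about 2 N of friction between gauge x = +52 and -53 mm, stays where it is left, and starts near the narrow end.
- cursor_line (a point): Point that moves with the cursor: on the slot's centre line, on its floor, exactly level with the cursor's pointer (66 mm from the grip across the rail). When the cursor is set, this point lies under the middle of the wedged offcut.
Things that resemble listed ones, but are neither listed nor needed, are in the scene too. What is shaped like the offcut_thick but orange is not meant.

How it is judged:
On the way:
1. the thickest offcut stands upright in the slot, slid along until it wedges (x of offcut_thick in the frame of gauge between -0.004 and 0.024 m and y of offcut_thick in the frame of gauge between -0.008 and 0.008 m and z of offcut_thick in the frame of gauge below 0.01 m and angle between offcut_thick's own z axis and vertical below 0.15 rad), for 0.2 s.
At the end, for the whole second after the job is handed in: The 24 mm offcut stands upright (0.15 rad) on the slot's floor, wedged and at rest: centre at gauge x from -4 to +24 mm (it wedges near +10), within 8 mm of the centre line. The pointer is level with its middle within 12 mm (cursor_line to the offcut's origin, seen from above) (all of step 1 and horizontal distance between cursor_line and offcut_thick below 0.012 m and linear speed of offcut_thick below 0.02 m/s); the robot touches nothing.
It also fails if it takes over 48 s, if anything falls off the work surface, if the arm or the gripper's body presses on something with over 40 N, if the wrist force passes 120 N, or if a joint passes its speed limit or range.

## Working session

There is one attempt and no reset: what is moved stays moved. The work goes in short steps, Python scripts to look and compute and a shell command to move; the robot and the scene stay as the last step left them, time stands still between calls to the robot, and variables do not carry over. Pictures are saved under pics/ and viewed, about 8 in all and at most 12, crops included, and the job is handed in when it is done.

```bash
mkdir -p pics; cat > h.py <<'E'
import numpy as np, cv2
from workcell import bot
def snap(n,f=None):
    c=bot.get_calibration(n); p,d=bot.read_camera(n)
    if f: cv2.imwrite('pics/'+f,p[:,:,::-1])
    np.savez('/tmp/'+n+'.npz',p=p,d=d,**{k:np.array(c[k]) for k in ('K','k1','rvec','tvec')})
    return p,d,c
def load(n): 
    z=np.load('/tmp/'+n+'.npz'); return z['p'],z['d'],z
def world(d,c):
    """per-pixel world points HxWx3"""
    h,w=d.shape; v,u=np.mgrid[:h,:w].astype(float)
    K=np.array(c['K']); s=cv2.undistortPoints(np.stack([u.ravel(),v.ravel()],1)[:,None],K,np.array([float(c['k1']),0,0,0]))[:,0]
    P=np.c_[s,np.ones(len(s))]*d.reshape(-1,1)
    R=cv2.Rodrigues(np.array(c['rvec'],float))[0]
    return ((P-np.array(c['tvec']).ravel())@R).reshape(h,w,3)
E
python3 - <<'E'
from h import *
a,_,_=snap('scene','s1.png'); b,_,_=snap('side','d1.png')
print(bot.observe()['time'],bot.hold_point_z)
E
```

```text
0.1 0.0187
```

View pics/s1.png

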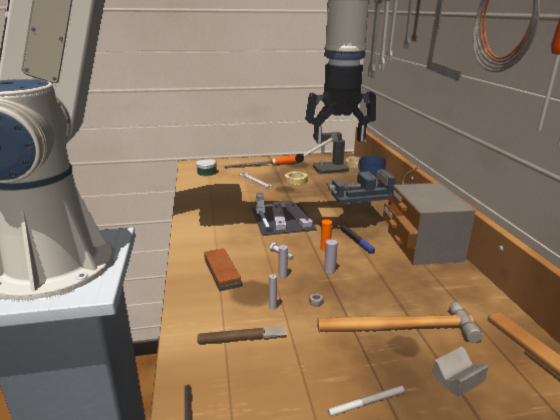

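View pics/d1.png

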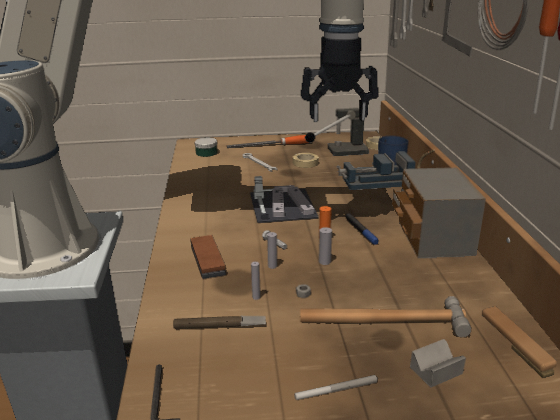

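The scene shows the gauge at about (283,217). Three steel bars stand at (331,257), (283,262) and (273,292), and the orange one is at (326,235).

```bash
python3 - <<'E'
from h import *
for n in('scene','side'):
    p,d,c=load(n); W=world(d,c)
    m=(W[...,2]>0.062)&(W[...,2]<0.08)&(d>0)&(W[...,1]<0.3)&(W[...,0]<0.9)&(W[...,0]>.3)
    k,l,s,ce=cv2.connectedComponentsWithStats(m.astype(np.uint8))
    for i in range(1,k):
        if s[i,4]>15: q=W[l==i]; print(n,ce[i].round(),s[i,4],q.min(0).round(3),q.max(0).round(3),q.mean(0).round(3),p[l==i].mean(0).round())
p,d,c=load('scene'); W=world(d,c)
print('bench z',W[300,380], 'gauge',W[217,283])
a=cv2.resize(p[180:320,220:380],None,fx=4,fy=4,interpolation=cv2.INTER_CUBIC)
# top-down map of gauge region, 1px=0.5mm from both cams
T=np.zeros((560,640,3),np.uint8);g=W[217,283]
for n in('scene','side'):
    p,d,c=load(n); W=world(d,c); 
    big=cv2.resize(W.astype(np.float32),None,fx=3,fy=3); bp=cv2.resize(p,None,fx=3,fy=3)
    u=((big[...,0]-g[0])*2000+320).astype(int); v=(280-(big[...,1]-g[1])*2000).astype(int)
    ok=(u>=0)&(u<640)&(v>=0)&(v<560)&(big[...,2]<.1)
    T[v[ok],u[ok]]=bp[ok]
cv2.imwrite('pics/c1.png',a[:,:,::-1]);cv2.imwrite('pics/t1.png',T[:,:,::-1]);print(g)
E
```

```text
scene [386. 174.] 84 [0.839 0.213 0.062] [0.869 0.297 0.067] [0.854 0.252 0.064] [87. 87. 87.]
scene [367. 176.] 81 [0.778 0.219 0.062] [0.813 0.286 0.065] [0.795 0.252 0.063] [90. 93. 96.]
scene [422. 229.] 740 [ 0.737 -0.144  0.062] [0.883 0.026 0.08 ] [ 0.79  -0.103  0.071] [94. 76. 60.]
scene [326. 223.] 61 [ 0.585 -0.045  0.062] [ 0.606 -0.022  0.07 ] [ 0.595 -0.036  0.067] [221. 103.   3.]
scene [331. 243.] 79 [ 0.568 -0.137  0.062] [ 0.59  -0.115  0.071] [ 0.579 -0.128  0.067] [164. 151. 156.]
scene [283. 248.] 55 [ 0.47  -0.139  0.062] [ 0.487 -0.12   0.071] [ 0.478 -0.131  0.067] [162. 149. 151.]
scene [272. 278.] 51 [ 0.435 -0.237  0.062] [ 0.448 -0.22   0.071] [ 0.441 -0.231  0.067] [160. 147. 149.]
side [405. 157.] 148 [0.842 0.212 0.062] [0.872 0.294 0.07 ] [0.856 0.25  0.067] [68. 67. 65.]
side [383. 159.] 157 [0.779 0.215 0.062] [0.818 0.29  0.069] [0.798 0.248 0.066] [70. 71. 70.]
side [402. 194.] 62 [0.761 0.013 0.062] [0.786 0.026 0.08 ] [0.774 0.018 0.071] [87. 59. 34.]
side [434. 222.] 805 [ 0.738 -0.147  0.062] [0.884 0.021 0.08 ] [ 0.796 -0.117  0.071] [73. 63. 52.]
side [325. 210.] 90 [ 0.587 -0.046  0.062] [ 0.61  -0.02   0.073] [ 0.597 -0.037  0.069] [165.  82.  36.]
side [326. 232.] 107 [ 0.571 -0.138  0.062] [ 0.594 -0.111  0.074] [ 0.582 -0.129  0.069] [121. 112. 109.]
side [272. 236.] 72 [ 0.473 -0.139  0.062] [ 0.489 -0.119  0.072] [ 0.48  -0.132  0.068] [121. 112. 110.]
side [255. 265.] 62 [ 0.436 -0.238  0.063] [ 0.45  -0.222  0.073] [ 0.443 -0.232  0.068] [119. 110. 107.]
bench z [ 0.64775378 -0.23926108 -0.00162455] gauge [0.52288148 0.11128391 0.01792502]
[0.52288148 0.11128391 0.01792502]
```

View pics/c1.png

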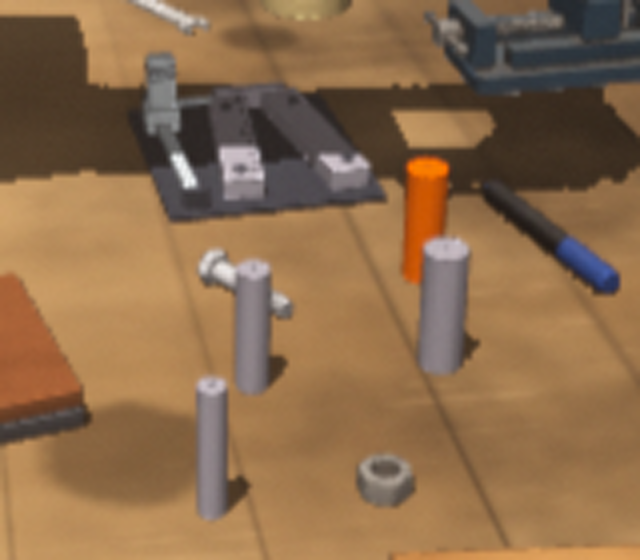

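View pics/t1.png

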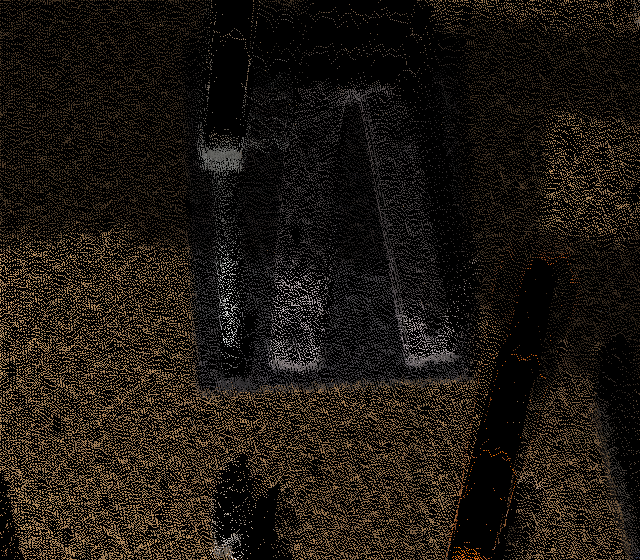

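The thick bar is at about (0.581, -0.128), 24 mm across and with its top at 70 mm, so it checks out. The gauge's wide end faces world -y, its x axis runs roughly along +y, and the rail is on the world -x side. Next I need the tool axes before the first move.

```bash
python3 - <<'E'
from h import *
o=bot.observe(); print(np.round(o['tcp_rot'],3),o['tool_pos'])
c=bot.get_calibration('wrist'); R=cv2.Rodrigues(np.array(c['rvec'],float))[0]; print((-R.T@np.array(c['tvec']).ravel()).round(3),R.round(2),c['K'])
E
```

```text
[[-0.     1.    -0.001]
 [ 1.     0.    -0.   ]
 [-0.    -0.001 -1.   ]] [ 6.24575925e-01 -4.01081826e-06  2.30627362e-01]
[0.624 0.072 0.372] [[ 1.   -0.   -0.  ]
 [-0.   -0.96  0.28]
 [-0.   -0.28 -0.96]] [[335.06604077   0.         280.96579198]
 [  0.         335.06604077 205.47760799]
 [  0.           0.           1.        ]]
```

```bash
python3 -m crank '[[1,[0,0,0],[0,0,0.149]],[1,[0,0,0],[0,0,0.149]],[1,[0,0,0],[0,0,0.149]],[1,[0,0,0],[0,0,0.149]],[1,[0,0,0],[0,0,0.149]],[1,[0,0,0],[0,0,0.149]],[1,[0,0,0],[0,0,0.149]],[1,[0,0,0],[0,0,0.149]],[1,[0,0,0],[0,0,0.149]],[1,[0,0,0],[0,0,0.149]],[1,[-15,-35,0],[0,0,0.03]],[1,[-15,-35,0],[0,0,0]],[1,[-15,-35,0],[0,0,0]],[1,[-10,-35,0],[0,0,0]],[1,[0,0,0],[0,0,0]],[1,[0,0,0],[0,0,0]]]'; python3 - <<'E'
from h import *
o=bot.observe(); print(np.round(o['tcp_rot'],3),o['tool_pos'],o['force'])
p,d,c=snap('wrist'); W=world(d,c)
# top-down height+color rectified: 0.4mm per px about (.52,.14) at plane z=0.02
T=cv2.resize(p,None,fx=1.4,fy=1.4,interpolation=cv2.INTER_CUBIC); cv2.imwrite('pics/w1.png',T[:,:,::-1])
E
```

```text
time: 1.7
tool_pos: [0.5617, 0.137, 0.2311]
tcp_rot: [[0.999, 0.053, -0.0], [0.053, -0.999, -0.0], [-0.0, 0.0, -1.0]]
force: [0.1, -0.5, -0.3]
opening: 1.005
[[ 0.999  0.053 -0.   ]
 [ 0.053 -0.999 -0.   ]
 [-0.     0.    -1.   ]] [0.5616722  0.13695135 0.23109931] [ 0.07471197 -0.51974314 -0.30543208]
```

View pics/w1.png

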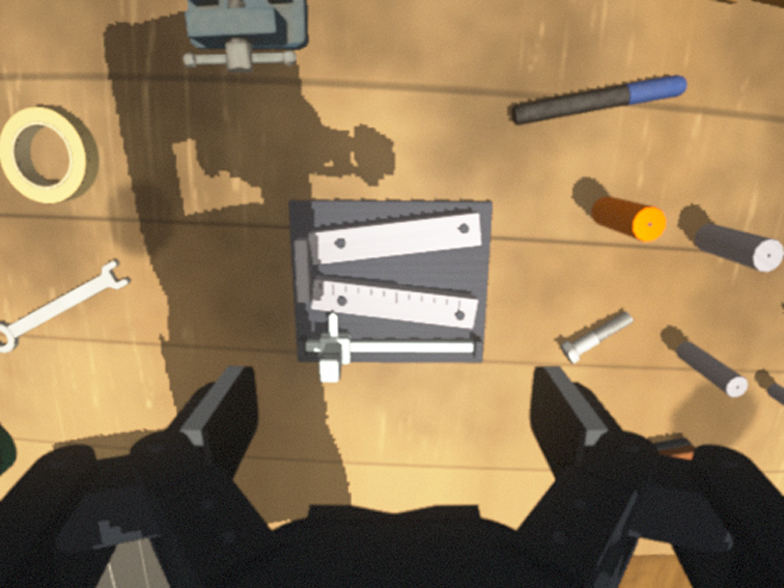

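The wrist view shows the plate corners at (290,201), (491,200), (482,361) and (299,362). The jaws' inner edges run (316,264)-(481,244) and (318,282)-(478,298), and the grip top is near (330,370).

```bash
python3 - <<'E'
from h import *
p,d,c=load('wrist'); R=cv2.Rodrigues(c['rvec'])[0]; C=-R.T@c['tvec'].ravel()
def at(px,z):
    s=cv2.undistortPoints(np.array([[px]],float)/1.4,c['K'],np.array([float(c['k1']),0,0,0]))[0,0]
    r=R.T@np.r_[s,1]; return C+r*(z-C[2])/r[2]
P=[at(x,.006) for x in((290,201),(491,200),(482,361),(299,362))]
for q in P: print(q.round(4))
print('sizes',[np.linalg.norm(P[i]-P[i-1]).round(4) for i in range(4)])
J=[at(x,.02) for x in((316,264),(481,244),(318,282),(478,298))]
for q in J: print('jaw',q.round(4))
mid=lambda a,b:(a+b)/2
gx=mid(P[0],P[3])-mid(P[1],P[2]); gx/=np.linalg.norm(gx); O=np.mean(P,0)
w=mid(J[1],J[3]);n=mid(J[0],J[2]); ax=(n-w)/np.linalg.norm(n-w); print('axis',gx.round(3),ax.round(3),'widths',np.linalg.norm(J[1]-J[3]),np.linalg.norm(J[0]-J[2]))
gy=np.array([-ax[1],ax[0],0]); org=w+ax*np.dot(O-w,ax); print('origin',org.round(4)); print('wedge x=10',(org+.01*ax).round(4),'entry -70',(org-.07*ax).round(4))
W=world(d,c); m=(W[...,2]>.052)&(W[...,2]<.066)&(d>0)&(W[...,0]<.5)&(abs(W[...,1]-.18)<.06)&(d>.2)
q=W[m]; print('knob',m.sum(),q.mean(0).round(4),q.min(0),q.max(0), 'gauge',(q.mean(0)-org)@ax,(q.mean(0)-org)@gy)
m=(W[...,2]>.06)&(W[...,2]<.076)&(W[...,1]<0)&(W[...,1]>-.16)&(W[...,0]>.53)&(W[...,0]<.65)
k,l,s,ce=cv2.connectedComponentsWithStats(m.astype(np.uint8))
for i in range(1,k):
    if s[i,4]>15: print('bar',ce[i]*1.4,s[i,4],W[l==i].mean(0).round(4),np.ptp(W[l==i],0).round(4))
print('thick px', at((768,254),.07),'orange',at((649,224),.07))
E
```

```text
[0.5906 0.2187 0.006 ]
[0.5995 0.0627 0.006 ]
[0.4629 0.0553 0.006 ]
[0.4537 0.2124 0.006 ]
sizes [np.float64(0.137), np.float64(0.1562), np.float64(0.1368), np.float64(0.1573)]
jaw [0.5447 0.1958 0.02  ]
jaw [0.567  0.0698 0.02  ]
jaw [0.5303 0.1942 0.02  ]
jaw [0.5237 0.0676 0.02  ]
axis [-0.057  0.998  0.   ] [-0.062  0.998  0.   ] widths 0.04341558551100352 0.014520534421856737
origin [0.541  0.1382 0.02  ]
wedge x=10 [0.5404 0.1481 0.02  ] entry -70 [0.5454 0.0683 0.02  ]
knob 248 [0.4746 0.1795 0.0573] [0.46445569 0.17276336 0.05207572] [0.48286026 0.18740074 0.06035383] gauge 0.045417817217989494 0.06373667732711787
bar [645.33083475 222.68109029] 587 [ 0.5967 -0.0294  0.0681] [0.0242 0.024  0.0111]
bar [763.51688312 253.81038961] 539 [ 0.5809 -0.1211  0.0678] [0.024  0.0245 0.0108]
thick px [ 0.58140453 -0.12275502  0.07      ] orange [ 0.59627913 -0.03106707  0.07      ]
```

```bash
python3 -m crank '[[1,[1,40,0],[0,0,0]],[1,[1,44,0],[0,0,0]],[1,[1,44,0],[0,0,0]],[1,[1,44,0],[0,0,0]],[1,[1,44,0],[0,0,0]],[1,[1,45,0],[0,0,0]],[1,[0,0,20],[0,0,0]],[1,[0,0,40],[0,0,0]],[1,[0,0,40],[0,0,0]],[0.7,[0,0,40],[0,0,0]],[0.6,[0,0,40],[0,0,0]],[0.6,[0,0,25],[0,0,0]],[0.6,[0,0,0],[0,0,0]]]'; python3 - <<'E'
from h import *
o=bot.observe(); print(o['tool_pos'],o['force'],o['opening'])
p,d,c=snap('wrist','w2.png')
E
```

```text
time: 3.05
tool_pos: [0.5782, -0.1247, 0.0226]
tcp_rot: [[0.999, 0.049, -0.007], [0.049, -0.999, 0.001], [-0.007, -0.002, -1.0]]
force: [-0.2, 1.0, -1.0]
opening: 0.605
[ 0.57820876 -0.124671    0.02259062] [-0.22130802  1.00285758 -0.97461508] 0.6049567047278875
```

View pics/w2.png

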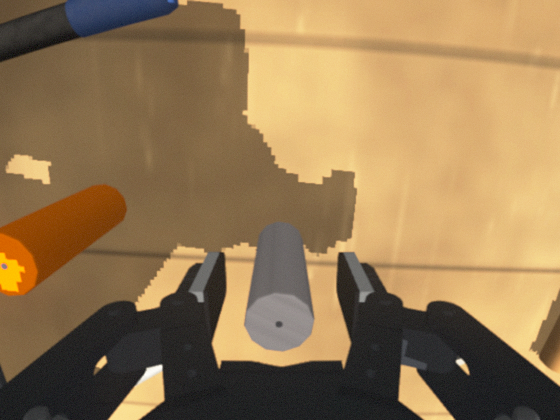

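The bar's top is at (279,324), centred between the pads at about (210,280) and (350,280). Closing and lifting.

```bash
python3 -m crank '[[0.45,[0,0,0],[0,0,0]],[0.3,[0,0,0],[0,0,0]],[0.15,[0,0,0],[0,0,0]],[0,[0,0,0],[0,0,0]],[0,[0,0,0],[0,0,0]],[0,[0,0,0],[0,0,0]],[0,[0,0,0],[0,0,0]],[0,[0,0,-20],[0,0,0]],[0,[0,0,-30],[0,0,0]],[0,[0,0,-30],[0,0,0]],[0,[0,0,0],[0,0,0]],[0,[0,0,0],[0,0,0]]]'; python3 - <<'E'
from h import *
o=bot.observe(); print(o['tool_pos'],o['force'],o['opening'])
p,d,c=snap('wrist','w3.png'); snap('side'); p,d,c=load('side');W=world(d,c)
m=(W[...,2]>.085)&(W[...,2]<.2)&(abs(W[...,0]-.58)<.05)&(abs(W[...,1]+.12)<.05)&(d>0)
cv2.imwrite('pics/d3.png',cv2.resize(p[120:290,240:400],None,fx=4,fy=4)[:,:,::-1])
E
```

```text
time: 4.3
tool_pos: [0.5815, -0.1239, 0.1071]
tcp_rot: [[0.999, 0.051, 0.002], [0.051, -0.999, -0.0], [0.002, 0.0, -1.0]]
force: [-1.1, 0.3, -3.2]
opening: 0.264
[ 0.5815348  -0.12386516  0.10709437] [-1.08347337  0.34146086 -3.19451531] 0.2642325414166851
```

View pics/d3.png

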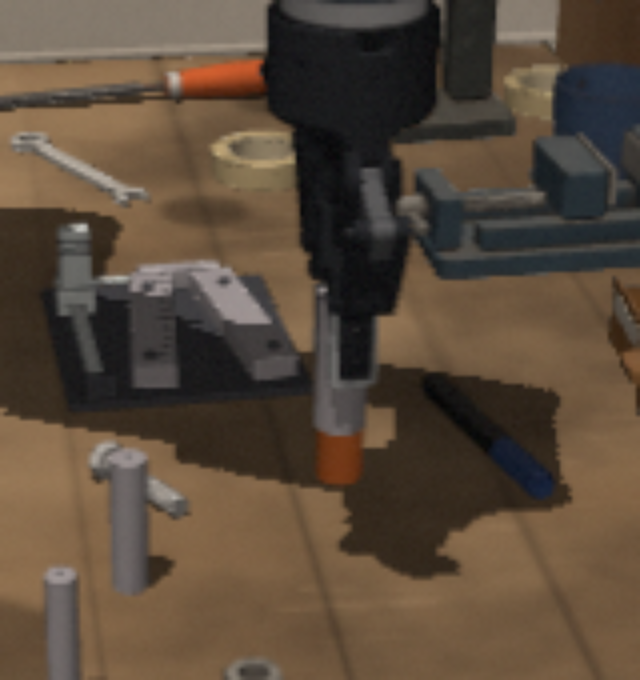

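The bar is gripped upright and clear of the bench (opening 0.264). I'll measure its offset from the TCP in the wrist image already taken.

```bash
python3 - <<'E'
from h import *
o=bot.observe(); t=np.array(o['tool_pos']);R=np.array(o['tcp_rot'])
for n in('wrist','side'):
    p,d,c=load(n); W=world(d,c)
    L=(W-t)@R
    for lo,hi in((-.052,-.042),(-.01,.02)):
        m=(abs(L[...,0])<.03)&(abs(L[...,1])<.02)&(L[...,2]>lo)&(L[...,2]<hi)&(d>0)
        q=L[m]; 
        if len(q): print(n,lo,len(q),np.percentile(q,2,axis=0).round(4),np.percentile(q,98,axis=0).round(4))
wx=np.array([.5404,.1481])
for name,g in(('entry',[.545,.076]),('wedge',[.5404,.1481])):
    v=np.r_[np.array(g)-t[:2],0]@R; print(name,(v*1000).round(1))
E
```

```text
wrist -0.052 3446 [-0.0099 -0.0188 -0.0512] [ 0.0142  0.0188 -0.0421]
wrist -0.01 1297 [ 0.0031 -0.016  -0.0096] [0.0118 0.0163 0.019 ]
side -0.052 29 [-0.0122 -0.019  -0.0514] [-0.0055  0.0181 -0.0427]
side -0.01 168 [-0.0118 -0.0028 -0.0098] [0.0108 0.0189 0.0195]
entry [-2.510e+01 -2.012e+02  1.000e-01]
wedge [-2.600e+01 -2.734e+02  1.000e-01]
```

```bash
python3 -m crank '[[0,[0,0,-15],[0,0,0]],[0,[-2,-21,0],[0,0,0]],[0,[-5,-40,0],[0,0,0]],[0,[-5,-40,0],[0,0,0]],[0,[-5,-40,0],[0,0,0]],[0,[-5,-40,0],[0,0,0]],[0,[-3,-20,0],[0,0,0]],[0,[0,0,0],[0,0,0]],[0,[0,0,30],[0,0,0]],[0,[0,0,30],[0,0,0]],[0,[0,0,8],[0,0,0]],[0,[0,0,0],[0,0,0]],[0,[0,0,0],[0,0,0]]]'; python3 - <<'E'
from h import *
o=bot.observe(); t=np.array(o['tool_pos']);R=np.array(o['tcp_rot'])
print('wedge',(np.r_[np.array([.5404,.1481])-t[:2],0]@R*1000).round(1),o['force'])
p,d,c=snap('wrist','w4.png')
E
```

```text
time: 5.7
tool_pos: [0.5467, 0.0753, 0.0541]
tcp_rot: [[0.999, 0.05, 0.001], [0.05, -0.999, 0.0], [0.001, 0.0, -1.0]]
force: [-0.6, -0.0, -2.7]
opening: 0.262
wedge [ -2.7 -73.1  -0. ] [-0.56064145 -0.0173803  -2.73001984]
```

View pics/w4.png

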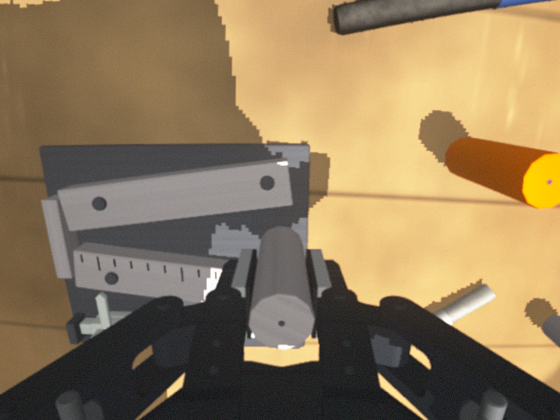

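The bar hangs over the slot's wide end. The upper jaw's inner edge runs (67,230)-(293,204) and the lower's (77,243)-(205,264). I'll recheck the centre line with these.

```bash
python3 - <<'E'
from h import *
p,d,c=load('wrist'); R=cv2.Rodrigues(c['rvec'])[0]; C=-R.T@c['tvec'].ravel()
def at(px,z):
    s=cv2.undistortPoints(np.array([[px]],float),c['K'],np.array([float(c['k1']),0,0,0]))[0,0]
    r=R.T@np.r_[s,1]; return C+r*(z-C[2])/r[2]
org=np.array([.541,.1382]);ax=np.array([-.059,.9983]);gy=np.array([-ax[1],ax[0]])
for px in((67,230),(293,204),(77,243),(205,264)):
    q=at(px,.02)[:2]; x=(q-org)@ax; print(q.round(4),'gx',x.round(4),'gy',((q-org)@gy).round(4),'half',((44-(x*1000+70)/4)/2).round(1))
E
```

```text
[0.5454 0.1989] gx 0.0603 gy -0.008 half 5.7
[0.5675 0.0695] gx -0.0701 gy -0.0224 half 22.0
[0.5376 0.1938] gx 0.0557 gy 0.0001 half 6.3
[0.5287 0.1184] gx -0.0191 gy 0.0134 half 15.6
```

```bash
python3 -m crank '[[0,[-1.5,0,10],[0,0,0]],[0,[0,0,8],[0,0,0]],[0,[0,0,2.5],[0,0,0]],[0,[0,0,0],[0,0,0]],[0,[0,0,0],[0,0,0]]]'; python3 -m crank '[[0,[0,-10,0],[0,0,0]],[0,[0,-12,0],[0,0,0]],[0,[0,-12,0],[0,0,0]],[0,[0,-10,0],[0,0,0]],[0,[0,-8,0],[0,0,0]],[0,[0,-6,0],[0,0,0]],[0,[0,0,0],[0,0,0]],[0,[0,0,0],[0,0,0]]]'
```

```text
time: 6.25
tool_pos: [0.5448, 0.0755, 0.0341]
tcp_rot: [[0.999, 0.051, 0.001], [0.051, -0.999, -0.0], [0.001, 0.0, -1.0]]
force: [-5.4, -1.3, 18.1]
opening: 0.264
time: 7.05
tool_pos: [0.5432, 0.1338, 0.0342]
tcp_rot: [[0.999, 0.051, 0.003], [0.051, -0.999, 0.0], [0.003, -0.0, -1.0]]
force: [-0.2, -0.4, 13.0]
opening: 0.264
```

The bar rests on the floor. Now advancing slowly towards the wedge.

```bash
python3 -m crank '[[0,[0,-2,-0.5],[0,0,0]],[0,[0,-3,0],[0,0,0]],[0,[0,-2,0],[0,0,0]],[0,[0,0,0],[0,0,0]],[0,[0,0,0],[0,0,0]]]';  python3 -m crank '[[0,[0,-2,0],[0,0,0]],[0,[0,-2,0],[0,0,0]],[0,[0,0,0],[0,0,0]],[0,[0,0,0],[0,0,0]]]'
```

```text
time: 7.55
tool_pos: [0.5424, 0.1402, 0.0342]
tcp_rot: [[0.999, 0.051, 0.002], [0.051, -0.999, -0.0], [0.002, 0.0, -1.0]]
force: [-0.9, -3.6, 9.6]
opening: 0.267
time: 7.95
tool_pos: [0.5422, 0.1441, 0.0342]
tcp_rot: [[0.999, 0.051, 0.002], [0.051, -0.999, -0.0], [0.002, 0.0, -1.0]]
force: [0.1, -3.9, 10.0]
opening: 0.267
```

```bash
python3 -m crank '[[0,[0,-1.5,0],[0,0,0]],[0,[0,-1.5,0],[0,0,0]],[0,[0,0,0],[0,0,0]],[0,[0,0,0],[0,0,0]]]';  python3 -m crank '[[0,[0,-1.5,0],[0,0,0]],[0,[0,0,0],[0,0,0]],[0,[0,0,0],[0,0,0]]]'
```

```text
time: 8.35
tool_pos: [0.5422, 0.147, 0.0342]
tcp_rot: [[0.999, 0.051, 0.003], [0.051, -0.999, -0.0], [0.003, 0.001, -1.0]]
force: [1.3, -5.1, 8.0]
opening: 0.264
time: 8.65
tool_pos: [0.5423, 0.1485, 0.0342]
tcp_rot: [[0.999, 0.052, 0.003], [0.052, -0.999, -0.0], [0.003, 0.001, -1.0]]
force: [1.9, -5.2, 8.0]
opening: 0.264
```

```bash
python3 -m crank '[[0,[0.5,-1,0],[0,0,0]],[0,[0,-1,0],[0,0,0]],[0,[0,0,0],[0,0,0]],[0,[0,0,0],[0,0,0]]]';  python3 -m crank '[[0,[0,-1.5,0],[0,0,0]],[0,[0,0,0],[0,0,0]],[0,[0,0,0],[0,0,0]]]'
```

```text
time: 9.05
tool_pos: [0.5423, 0.1494, 0.0342]
tcp_rot: [[0.999, 0.052, 0.002], [0.052, -0.999, -0.002], [0.002, 0.002, -1.0]]
force: [1.2, -12.5, 10.9]
opening: 0.267
time: 9.35
tool_pos: [0.5422, 0.1501, 0.0342]
tcp_rot: [[0.999, 0.053, 0.002], [0.053, -0.999, -0.003], [0.002, 0.003, -1.0]]
force: [0.9, -17.4, 11.9]
opening: 0.267
```

It is wedged: Fy rose to 17 N with Fx near 0, at gauge x of about 12 mm. Now releasing and lifting.

```bash
python3 -m crank '[[0,[0,1.5,0],[0,0,0]],[0.3,[0,0,0],[0,0,0]],[0.35,[0,0,0],[0,0,0]],[0.45,[0,0,0],[0,0,0]],[0.6,[0,0,0],[0,0,0]],[0.6,[0,0,0],[0,0,0]],[0.6,[0,0,-10],[0,0,0]],[0.6,[0,0,-40],[0,0,0]],[0.6,[0,0,-45],[0,0,0]],[0.6,[0,0,-45],[0,0,0]],[0.6,[0,0,-45],[0,0,0]],[0.6,[0,0,0],[0,0,0]],[0.6,[0,0,0],[0,0,0]]]'; python3 - <<'E'
from h import *
o=bot.observe(); t=np.array(o['tool_pos']);Rt=np.array(o['tcp_rot']);print(t,o['force'])
p,d,c=snap('wrist','w5.png'); W=world(d,c)
org=np.array([.541,.1382]);ax=np.array([-.058,.9983]);gy=np.array([-ax[1],ax[0]])
m=(W[...,2]>.07)&(W[...,2]<.082)&(abs(W[...,0]-.54)<.03)&(abs(W[...,1]-.15)<.03)&(d>0)
q=W[m]; b=(q.min(0)+q.max(0))/2; print('bar top',m.sum(),q.min(0),q.max(0),b,q.mean(0))
m=(W[...,2]>.05)&(W[...,2]<.066)&(abs(W[...,0]-.474)<.03)&(abs(W[...,1]-.18)<.04)&(d>0)
q=W[m]; k=(q.min(0)+q.max(0))/2;print('knob',m.sum(),q.min(0),q.max(0),k,q.mean(0))
for v in(b,k): print('gauge',(v[:2]-org)@ax,(v[:2]-org)@gy,'tool',((np.r_[v[:2]-t[:2],0])@Rt*1000).round(1))
E
```

```text
time: 10.65
tool_pos: [0.5417, 0.1512, 0.22]
tcp_rot: [[0.999, 0.051, 0.003], [0.051, -0.999, 0.001], [0.003, -0.001, -1.0]]
force: [-0.0, -0.2, -0.6]
opening: 0.603
[0.54172108 0.15117984 0.21998701] [-0.00561154 -0.21090721 -0.58001698]
bar top 558 [0.52930569 0.13844308 0.07020782] [0.55226351 0.16156836 0.07700291] [0.5407846  0.15000572 0.07360537] [0.54128133 0.14985656 0.07498102]
knob 284 [0.46356957 0.17252114 0.05014522] [0.48265072 0.18710545 0.06047493] [0.47311014 0.17981329 0.05531007] [0.47447036 0.17956216 0.0571157 ]
gauge 0.0117981442999932 -0.0004696973539505393 tool [-1.   1.1 -0. ]
gauge 0.04548016194373441 0.06536087174953742 tool [-67.1 -32.1  -0.2]
```

View pics/w5.png

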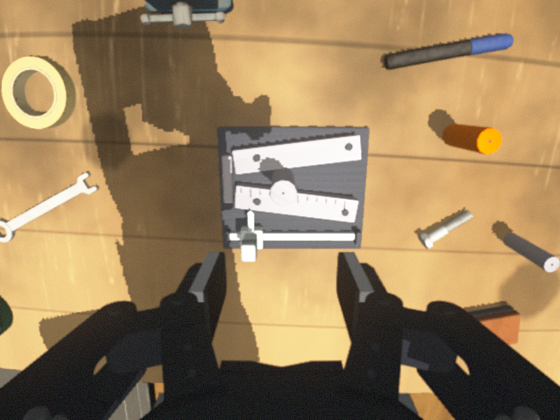

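The bar stands in the slot at (284,192), gauge x of about 11.8 mm. The cursor grip is at (249,253), gauge x of about 45.5 mm, so the cursor must travel about 33.7 mm.

```bash
python3 -m crank '[[0.6,[-30,-15,0],[0,0,0]],[0.6,[-37,-17,0],[0,0,0]],[0.6,[0,0,0],[0,0,0]],[0.6,[0,0,40],[0,0,0]],[0.6,[0,0,40],[0,0,0]],[0.6,[0,0,40],[0,0,0]],[0.6,[0,0,40],[0,0,0]],[0.6,[0,0,20],[0,0,0]],[0.6,[0,0,8],[0,0,0]],[0.45,[0,0,0],[0,0,0]],[0.35,[0,0,0],[0,0,0]],[0.2,[0,0,0],[0,0,0]],[0.1,[0,0,0],[0,0,0]],[0,[0,0,0],[0,0,0]],[0,[0,0,0],[0,0,0]]]'
```

```text
time: 12.2
tool_pos: [0.4736, 0.1799, 0.0316]
tcp_rot: [[0.999, 0.051, 0.002], [0.051, -0.999, 0.001], [0.002, -0.001, -1.0]]
force: [-0.7, -0.0, 7.5]
opening: 0.155
```

```bash
python3 -m crank '[[0,[0,3,-0.5],[0,0,0]],[0,[0,7,0],[0,0,0]],[0,[0,9,0],[0,0,0]],[0,[0,8,0],[0,0,0]],[0,[0,5,0],[0,0,0]],[0,[0,1.7,0],[0,0,0]],[0,[0,0,0],[0,0,0]],[0,[0,0,0],[0,0,0]],[0,[0,0,0],[0,0,0]]]'; python3 -m crank '[[0.2,[0,0,0],[0,0,0]],[0.3,[0,0,0],[0,0,0]],[0.45,[0,0,0],[0,0,0]],[0.5,[0,0,0],[0,0,0]],[0.5,[0,0,-10],[0,0,0]],[0.5,[0,0,-35],[0,0,0]],[0.5,[0,0,-45],[0,0,0]],[0.5,[0,0,-45],[0,0,0]],[0.5,[0,0,-40],[0,0,0]],[0.5,[40,-20,0],[0,0,0]],[0.5,[37,-10,0],[0,0,0]],[0.5,[0,0,0],[0,0,0]],[0.5,[0,0,0],[0,0,0]]]'; python3 - <<'E'
from h import *
o=bot.observe(); print(o['tool_pos'],o['force'])
p,d,c=snap('wrist','w6.png'); W=world(d,c)
org=np.array([.541,.1382]);ax=np.array([-.058,.9983]);gy=np.array([-ax[1],ax[0]])
for n,lo,hi,x,y,h in(('bar',.07,.082,.54,.15,.03),('knob',.05,.066,.476,.147,.035)):
    m=(W[...,2]>lo)&(W[...,2]<hi)&(abs(W[...,0]-x)<.03)&(abs(W[...,1]-y)<h)&(d>0)
    q=W[m]; b=(q.min(0)+q.max(0))/2; print(n,m.sum(),np.ptp(q,0),b,'gauge',(b[:2]-org)@ax,(b[:2]-org)@gy)
cv2.imwrite('pics/w6c.png',cv2.resize(p[90:300,130:430],None,fx=2.5,fy=2.5)[:,:,::-1])
E
```

```text
time: 13.1
tool_pos: [0.4752, 0.1452, 0.0315]
tcp_rot: [[0.999, 0.051, 0.002], [0.051, -0.999, -0.0], [0.002, 0.0, -1.0]]
force: [0.2, -2.0, 9.1]
opening: 0.151
time: 14.4
tool_pos: [0.5495, 0.1797, 0.2058]
tcp_rot: [[0.999, 0.051, -0.001], [0.051, -0.999, -0.0], [-0.001, 0.0, -1.0]]
force: [-0.1, -0.8, 0.3]
opening: 0.498
[0.54946475 0.17972992 0.20580902] [-0.08871398 -0.84520299  0.3411942 ]
bar 602 [0.02307757 0.02298946 0.00698499] [0.54087124 0.14976128 0.0735489 ] gauge 0.011549092870311327 -0.0005420137534661527
knob 295 [0.01871064 0.01457891 0.0096536 ] [0.47468388 0.14566894 0.05499615] gauge 0.011302576695454992 0.06577018745763488
```

View pics/w6c.png

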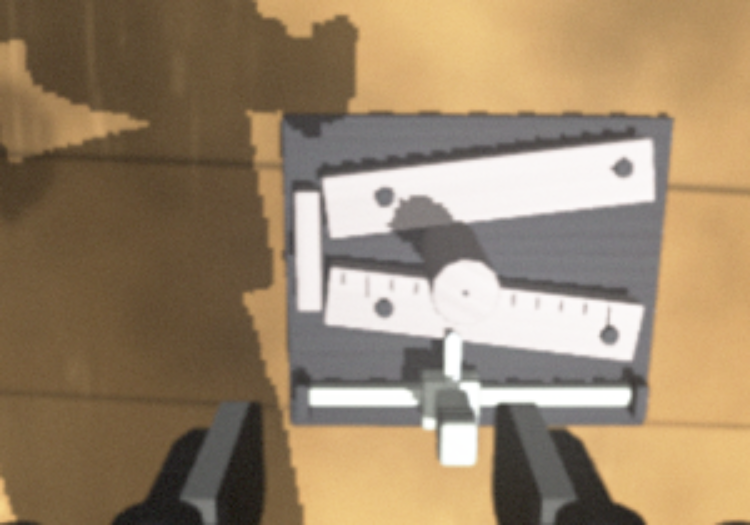

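The pointer at (453,345) is level with the bar, whose top is at (465,292). Measured gauge x is 11.3 mm for the cursor and 11.5 mm for the bar, and the gripper is clear. Handing in.

```bash
python3 -c "
from workcell import bot
print(bot.hand_in())"
```

```text
the job is handed in; nothing more can be done
None
```

The 24 mm offcut is standing wedged in the taper slot and the cursor is set level with it. I handed the job in at about 14.5 s; hand-in gives no verdict.

- **Wedging:** I slid the bar along the slot floor until the push force rose to about 17 N with almost no sideways force, then let go.
- **Offcut, last camera check:** it is at gauge x ≈ +11.5 mm and 0.5 mm off the centre line. Its top is at about 76–77 mm, which matches standing on the 6 mm floor, and it looked upright.
- **Cursor, last camera check:** I gripped the cursor and moved it about 34 mm along its rail. The grip is now at gauge x ≈ +11.3 mm, within about 0.3 mm of level with the offcut (limit 12 mm).
- **Clearance:** the gripper was lifted clear and the wrist force was about 1 N.
- **A check that disagreed:** a second, rougher reading of the jaw edges put the slot's centre line 2–4 mm off the first near the narrow end. I followed the contact forces there, and the bar wedged within about 2 mm of the expected place.

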